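# Open the fuse well of the lab trainer

## Task

Open the fuse well of the trainer console. Move the battery module that was left in the parking seat down onto the level ledge at the front of the console, beside the cardboard box, without disturbing the box. Pull up the latch's sprung plunger, swing the latch head a quarter turn off the hatch and let the plunger drop home in its second hole; then lift the recessed hatch off its seat by its handle, slide it sideways in its channels, without pulling it out of them, to the parking seat, set it down fully seated there, let go, and leave the other things on the bench where they are.

Things in the scene. Friction and masses are not known exactly. Their poses are not given: they have to be found in the camera images.
- console: Cream trainer console, 390 x 370 mm, fixed on the table but shifted and turned from run to run. Origin: on the table; x from front to back, y to its left (seen from the robot), z up. Level front ledge, 65 mm above the table, at x -200 to -88 mm; sloping deck behind it; hood 178 mm high at x 100 to 190 mm; it covers y -205 to 165 mm.
- deck: The console's sloping control deck. Origin on the deck face, 115 mm straight above the console's origin. x runs up the slope, away from the robot, climbing at 25 degrees; y level along the deck, to the left; z square out of the deck face, leaning 25 degrees towards the robot. Deck face at z = 0, x -105 to 105, y -205 to 165 mm. Deck coordinates below are in this frame, mm.
- channel_low (a point): Top of the lower aluminium channel at mid-length, deck (-80, -72, 19). It runs along y from -198 to 42, fills x -86 to -74, and its lip reaches in to x = -66; the lip's underside is 15 mm above the deck face.
- channel_high (a point): Top of the upper channel at mid-length, deck (80, -72, 19): mirror image of the lower one (x 74 to 86, lip to x = 66).
- rib_mid (a point): Middle of the 12 mm wide rib that parts the two recessed seats, level with the deck face: deck (0, -72, 0). The hatch must pass over it.
- well_seat (a point): Middle of the fuse well's seat (left, open below), where the hatch's underside rests at the start: deck (0, -12, -7), i.e. 7 mm below the deck face; 108 mm long in y, 148 mm in x.
- park_seat (a point): Middle of the blind parking seat (right), where the hatch's underside must rest at the end: deck (0, -132, -7); 108 mm long in y, 148 mm in x. Its right end is a stop at y = -186. The battery module stands in it at the start.
- hatch_grip (a point): Centre of the handle bar of the bare aluminium hatch (plate 144 mm in deck x, 103 in y, 6 thick; 0.25 to 0.5 kg). Bar 12 mm thick in x, 60 long in y, 16 high, on two posts mid-plate; this point is 34 mm above the underside: deck z = 27 when seated. It clears the rib when raised over 7 mm square to the deck and meets the lips at 16: raise it 11 to 12. Axes given are the console's.
- latch_pivot (a point): On the pivot of the steel latch head, deck (0, 93, 11); axis square to the deck. The head has a keeper, 24 mm wide, reaching 67 mm from the pivot, up to 21 mm above the deck, and opposite it an 18 mm wide, 46 mm long arm (top 17 mm above the deck) with the plunger. The pivot bolt's top is 27 mm above the deck.
- keeper_tip (a point): End of the keeper, 67 mm from the pivot. Locked, it points to -y of the deck and covers 13 mm of the hatch's edge, 2 mm above the plate.
- plunger_knob (a point): Middle of the plunger's round black knob: 22 mm in diameter, 22 mm tall, 38 mm from the pivot on the side away from the keeper; 43 mm above the deck face when the pin is home. Its axis is square to the deck. The knob spins freely on its stem.
- latch (a joint): Angle of the latch head, rad: 0 = locked, keeper over the hatch, knob on the +y side of the pivot; grows anticlockwise seen from above, the knob coming towards the robot (-x of the deck), to 1.57 = open, where the plunger has its second hole. Play in a hole about 0.06; stops just past both holes. Light friction holds it where it is left.
- plunger (a joint): How far the plunger is pulled out, m, square to the deck: 0 = pin home in a hole, about 0.009 = riding on the index plate between the holes, 0.016 = stop. Spring 3 N at 0, 5 N at 0.012. The head turns only above 0.010; 0.012 to 0.014 is right.
- module_mid (a point): Centre of the loose grey battery module, a block 40 mm (deck x) x 56 mm (deck y) x 46 mm tall with a dark band and two brass contacts on top, 0.1 to 0.2 kg. It starts standing in the parking seat, leaning with the deck (rubber feet keep it there), its underside 23 mm below this point, square to the deck. Axes given start parallel to the console's.
- multimeter: black hand multimeter lying on the table, 150 x 76 x 44 mm (a bystander, to be left where it is). Origin at the middle of its underside.
- spool: small steel spool, 60 mm across, 50 mm tall (a bystander, to be left where it is). Origin at the middle of its underside.
- mug: white mug, 80 mm across, 90 mm tall (a bystander, to be left where it is). Origin at the middle of its underside.
- jar: small clear jar with a white lid, 60 mm across, 80 mm tall (a bystander, to be left where it is). Origin at the middle of its underside.
- driver: black-handled screwdriver lying on the table near the robot (a bystander, to be left where it is). Origin at the middle of its underside.
- tray: small grey parts tray, 70 x 110 x 30 mm, on the flat top of the console's hood (a bystander, to be left where it is). Origin at the middle of its underside.
- fusebox: cardboard box, 32 x 60 x 18 mm, on the console's flat front ledge (a bystander, to be left where it is). The module must find room beside it. Origin at the middle of its underside.
- pcb: green circuit board, 100 x 70 x 18 mm, flat on the table near the robot (a bystander, to be left where it is). Origin at the middle of its underside.
Mind the look-alikes: they are no part of the job. What is shaped like the part that bears module_mid but pink is not meant.

How it is judged:
By the outcome, as a careful person would: the job done as asked, in the order asked, and still so for the second after the job is handed in, with the robot touching nothing.
It also fails if it takes over 61 s, if anything falls off the work surface, if the arm or the gripper's body presses on something with over 40 N, if the wrist force passes 120 N, or if a joint passes its speed limit or range.

## Robot

A 6-joint arm with a two-finger parallel gripper is mounted at the origin on the work surface. World frame = base frame: x ahead of the robot, y to its left, z up, the work surface at z = 0. Lengths are in m, angles in rad, forces in N, time in s.
With the tool pointing down it reaches from about 0.375 to 0.975 m from the base axis. Payload 3.8 kg.
Tool frame: the origin (TCP) lies on the centre line of the jaws, within the pads' length; the fingertips stand 17 mm ahead of it and the grasp point (between the pads) lies 2 mm behind it (bot.tip_extent is the distance from the TCP to the fingertips, in m); z points along the fingers, y is the line along which they close (so a half turn about z gives the same grasp; the last joint's range is limited). The gripper opens to 85 mm and grips with 20 to 120 N. Pads are 22 mm wide; open, the fingers measure 114 mm over their backs; the gripper's body (76 mm by 85 mm) begins 54 mm behind the grasp point. The pads swing forward as they close: fully open they stand 13 mm farther back than shut.
Start: joints at [-1.271, 0.264, 1.604, -0, 1.274, -0.037], TCP at [0.223, -0.637, 0.211] pointing down, gripper open.
Joint ranges: [-2.63, 2.63], [-0.94, 2.18], [0.31, 2.57], [-1.31, 4.45], [0, 2.66], [-2.55, 2.55]. Speed limits (rad/s): [2.57, 2.57, 3.14, 3.14, 3.14, 3.14].

## Interface

Orientations are given as a rotation vector (axis times angle).
In Python, from workcell import readout, read_camera, finish_job, bot gives the robot as it stands.
- The arm moves only by the tool jog_arm, never from a script. Its argument "deltas" is one flat list of numbers, 7 for each row, row after row: the shift along the tool's x, y, z in m, then the turn, a rotation vector about the tool's x, y, z in degrees, then the gripper command: -1 is shut, 1 is fully open, values between are in proportion. A call has 1 to 8 rows; each row is the pose to reach, as a shift and turn from the pose commanded when the call began, along the tool's axes at that moment; what a row does not reach only later rows make up. A row lasts 1/10 s, in which the tool goes at most 50 mm and 8.59 degrees, less where a joint would pass 70% of its speed; a pose out of reach is approached as far as the arm can. A call with a gripper value outside its range is refused whole. The fingers move at their own pace and stop on an object; "squeeze" is the grip in N (left out, the last holds). Time passes only in rows, so rows that repeat a pose let the fingers close. It gives the time, the measured TCP pose, the force, the opening and the grip force at its end, in the units of the state.
- readout.read_state(): the state, without advancing time (a new reading comes with each control period).
- read_camera(name): name is "scene" or "top" or "wrist"; returns a dict with "color" (480x640x3 uint8, blue, green, red), "fx", "fy", "cx", "cy" (pixels), "origin" and "attitude" of the camera in the world. Camera axes: x right, y down, z forward; pixel columns grow to the right and rows downward; lengths in m; the calibration is good to about 2 mm. A picture is of the moment at which its call begins. There is no depth.
- finish_job(): hands the job in; it is judged then, once.
The state is a dict: "time": time; "q": joint angles; "joint_vel": joint speeds; "joint_torque": joint torques, N m; "tool_pos": TCP position; "tcp_rot": TCP orientation; "wrist_force": force on the tool from outside, world axes, zero at the start; "torque": the same for the moment, N m; "width": opening from 0.0 (shut) to 1.0 (fully open); "grip_force": force on a finger pad.
Only numpy, scipy, OpenCV 4.12 (cv2) and the standard library are available. Lean on these libraries where they do the work, as an engineer would, in place of code of your own. Each camera call takes 0.05 s, during which the arm holds its last target. There are 200 camera calls.

## Working session

There is one attempt and no reset: what is moved stays moved. The work goes in short steps, Python scripts to look and compute and a tool call to move; the robot and the scene stay as the last step left them, time stands still between calls to the robot, and variables do not carry over. Pictures are saved under pics/ and viewed, at most 10 in all, crops included, and the job is handed in when it is done.

Besides the shell and the picture viewer there is one more tool, called after "Call:" in YAML: its name, and indented under it one key for each argument. jog_arm: Moves the arm, as the interface text tells. Its arguments: {"type":"object","properties":{"deltas":{"type":"array"},"squeeze":{"type":"number"}},"required":["deltas"]}

```bash
ls; mkdir -p pics
python3 - <<'E'
from workcell import readout, read_camera, bot
import cv2,numpy as np
print(readout.read_state())
for n in("scene","top"):
    c=read_camera(n);cv2.imwrite(f"pics/{n}0.png",c["color"])
    print(n,c["fx"],c["fy"],c["cx"],c["cy"],c["origin"],np.array(c["attitude"]).round(4).tolist())
E
```

```text
pics
{'time': 0.0, 'q': array([-1.27089084e+00,  2.64789066e-01,  1.60539666e+00, -6.40700184e-06,
        1.27369152e+00, -3.68735872e-02]), 'joint_vel': array([ 9.47155663e-04, -1.40472662e-03, -1.38852107e-03,  4.94170899e-04,
        2.27303747e-05, -5.22844352e-04]), 'joint_torque': array([ 1.73815744e-03, -5.15116954e+01, -3.67305923e+01,  4.96574285e-04,
        1.28057870e-02, -1.91541311e-06]), 'tool_pos': array([ 0.22283301, -0.63632348,  0.20922564]), 'tcp_rot': array([-3.09492524e+00, -5.26138314e-01,  4.79794452e-04]), 'wrist_force': array([ 0.48572046,  0.02357681, -0.63293331]), 'torque': array([ 0.05771573, -0.02738001, -0.05307082]), 'grip_force': 0.0, 'width': 0.9989071753523051}
scene 463.45078843671797 463.45078843671797 325.96552088375483 233.82439568445864 [ 0.96115223 -0.38167676  0.95870226] [-2.3344, -1.0771, 0.3257]
top 596.1912961113343 596.1912961113343 328.3410831712297 234.8364587955198 [0.4322463  0.00810334 1.48390155] [-2.1773, 2.2107, -0.079]
```

View pics/top0.png

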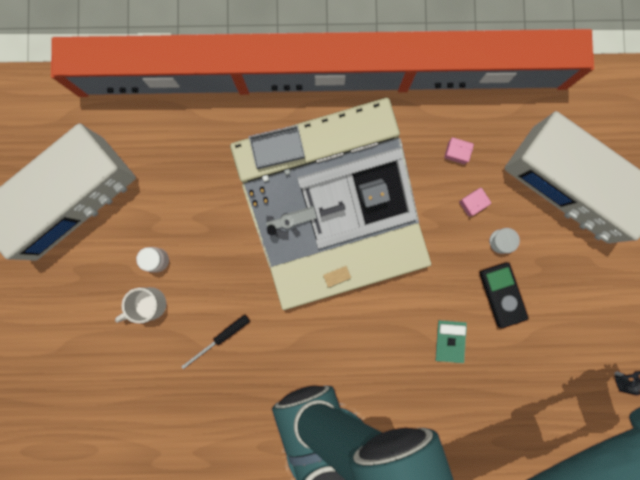

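View pics/scene0.png

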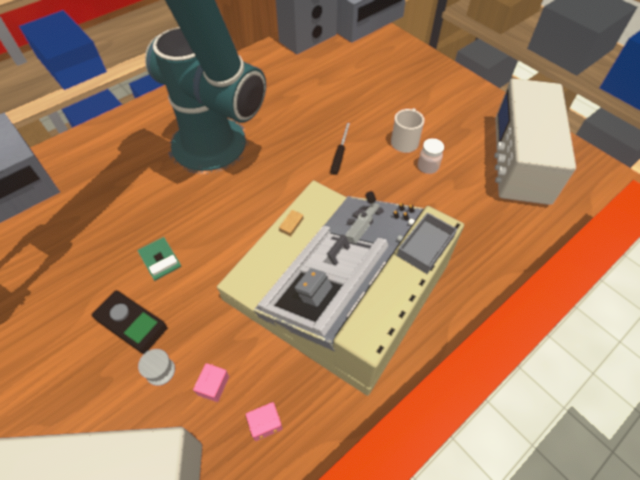

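The top view shows the console with the grey module at (375,192), knob at (271,230), hatch bar at (331,209) and fuse box at (337,276). Candidates for the module are the grey block at (375,192) and the pink blocks at (460,151) and (476,202). The grey one in the black parking seat fits the description.

```bash
cat > h.py <<'E'
import numpy as np,cv2
from scipy.spatial.transform import Rotation as R
from workcell import readout, read_camera, finish_job, bot
def ray(c,uv):
    d=np.array([(uv[0]-c["cx"])/c["fx"],(uv[1]-c["cy"])/c["fy"],1.]); return np.array(c["origin"]),R.from_rotvec(np.ravel(c["attitude"])).apply(d)
def onz(c,uv,z):
    o,d=ray(c,uv); return o+d*(z-o[2])/d[2]
def proj(c,p):
    q=R.from_rotvec(c["attitude"]).inv().apply(np.asarray(p)-c["origin"]); return np.array([c["fx"]*q[0]/q[2]+c["cx"],c["fy"]*q[1]/q[2]+c["cy"]])
def tri(c1,u1,c2,u2):
    o1,d1=ray(c1,u1);o2,d2=ray(c2,u2)
    t=np.linalg.lstsq(np.c_[d1,-d2],o2-o1,rcond=None)[0]
    a,b=o1+t[0]*d1,o2+t[1]*d2; return (a+b)/2,np.linalg.norm(a-b)
def rigid2(A,B): # B=R A+t
    A,B=np.array(A),np.array(B);a,b=A.mean(0),B.mean(0)
    H=(A-a).T@(B-b);th=np.arctan2(H[0,1]-H[1,0],H[0,0]+H[1,1])
    M=np.array([[np.cos(th),-np.sin(th)],[np.sin(th),np.cos(th)]]);t=b-M@a
    return th,t,(A@M.T+t-B)
E
python3 - <<'E'
from h import *
import pickle
T=read_camera("top");S=read_camera("scene");pickle.dump((T,S),open("cams.pkl","wb"))
hsv=cv2.cvtColor(T["color"],cv2.COLOR_BGR2HSV)
print(hsv[285,300],hsv[130,350],hsv[276,337],hsv[260,240],hsv[192,375],hsv[230,271])
m=cv2.inRange(hsv,(20,40,150),(36,120,255)); m[:, :200]=0;m[:,450:]=0;m[:95]=0;m[330:]=0
n,l,st,ce=cv2.connectedComponentsWithStats(m)
for i in range(1,n):
    if st[i,4]>1000:
        k=max(cv2.findContours((l==i).astype(np.uint8),0,2)[0],key=cv2.contourArea)
        print(st[i],cv2.minAreaRect(k),cv2.approxPolyDP(k,4,True)[:,0].tolist())
x=cv2.resize(T["color"][90:320,220:440],(770,600),interpolation=cv2.INTER_CUBIC)  # 3.5x, 2.609
x=cv2.resize(T["color"][92:316,220:440],None,fx=2.67,fy=2.67,interpolation=cv2.INTER_CUBIC)
cv2.imwrite("pics/crop1.png",x)
E
```

```text
[ 27  41 203] [ 27  43 201] [ 18  99 190] [ 14 138 155] [105  12 129] [150   8  32]
[ 297   98  102   64 3619] ((346.98046875, 129.2465362548828), (39.23970413208008, 97.97496795654297), 73.49563598632812) [[389, 100], [297, 124], [305, 160], [398, 134]]
[ 270  224  161   86 6495] ((350.4378662109375, 265.9888610839844), (45.372344970703125, 155.58648681640625), 73.61045837402344) [[418, 224], [270, 266], [282, 308], [429, 265]]
```

View pics/crop1.png

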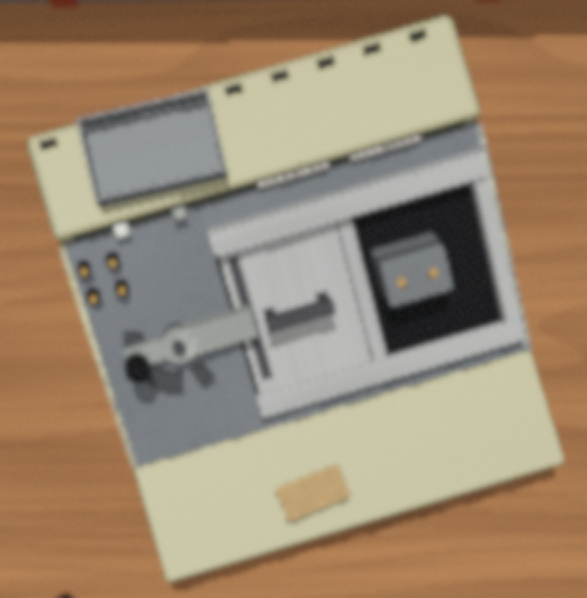

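The crop confirms the grey module (brass contacts on top, in the black seat), latch locked, and the box in the middle of the ledge.

```bash
cat >> h.py <<'E'
import json,os
if os.path.exists("pose.json"):
    th,tx,ty=json.load(open("pose.json"))
    RC=R.from_euler("z",th); P0=np.array([tx,ty,0]); RD=RC*R.from_euler("y",-25,degrees=True)
    def dk(x,y,z): return RD.apply(np.array([x,y,z])/1e3)+P0+[0,0,.115]
    def co(x,y,z): return RC.apply(np.array([x,y,z])/1e3)+P0
    def todk(p): return RD.inv().apply(np.asarray(p)-P0-[0,0,.115])*1e3
    def toco(p): return RC.inv().apply(np.asarray(p)-P0)*1e3
E
python3 - <<'E'
from h import *
import pickle
T,S=pickle.load(open("cams.pkl","rb"))
L=[((418.5,224),(-88,-205),65),((270,266),(-88,165),65),((282,308.5),(-200,165),65),((430,265.3),(-200,-205),65),((389,100),(190,-205),178),((398.5,134.5),(100,-205),178),((231.2,144.6),(190,165),178),((243.4,181.9),(100,165),178)]
A=[np.array(a)/1e3 for _,a,_ in L];B=[onz(T,u,z/1e3)[:2] for u,_,z in L]
th,t,e=rigid2(A,B);print(np.degrees(th),t,(e*1e3).round(1).tolist())
json.dump([th,*t],open("pose.json","w"))
E
python3 - <<'E'
from h import *
import pickle
T,S=pickle.load(open("cams.pkl","rb"))
print("box co",toco(onz(T,(337.2,276.6),.083)))
for n,p in dict(knob=dk(0,131,54),grip=dk(0,-12,35),mod=dk(0,-132,39),piv=dk(0,93,27)).items(): print(n,p.round(4),proj(T,p).round(1),proj(S,p).round(1))
# measured module top: brass contacts in the top view, crop px (401,281),(434,272)
for a in((401,281),(434,272)):
    o,d=ray(T,(a[0]/2.67+220,a[1]/2.67+92)); n=RD.apply([0,0,1]); q=dk(0,0,39); s=n@(q-o)/(n@d); print("contact",todk(o+s*d))
im=S["color"];cv2.imwrite("pics/crop2.png",cv2.resize(im[175:395,210:470],None,fx=2.6,fy=2.6,interpolation=cv2.INTER_CUBIC))
E
```

```text
15.433220255236321 [0.57986932 0.00058282] [[5.7, 1.3], [2.0, 2.3], [-5.1, -0.1], [-3.3, -3.6], [4.5, -2.0], [-4.2, -6.5], [1.8, 3.0], [-1.4, 5.5]]
box co [-159.29534577   17.58893806   83.        ]
knob [0.523  0.1208 0.1639] [271.6 232.1] [366.7 192.7]
grip [ 0.5688 -0.0149  0.1467] [332.4 211.4] [334.1 243. ]
mod [ 0.5991 -0.131   0.1503] [383.7 197.1] [299.9 283.6]
piv [0.5441 0.0872 0.1395] [287.4 223.3] [361.3 212.9]
contact [   8.68603254 -102.15262671   39.        ]
contact [   8.18258891 -131.02856258   39.        ]
```

View pics/crop2.png

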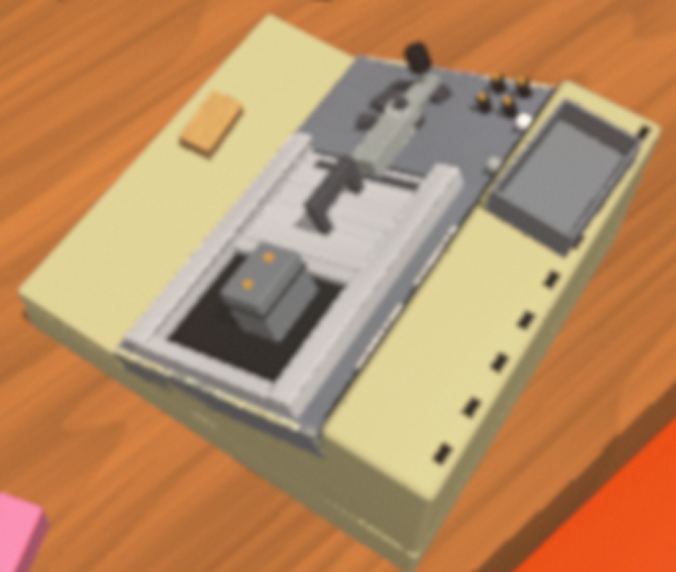

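The scene view agrees: knob at full-frame (371,196), module at about (310,285), and the pose fit is a few mm off in x, to be refined up close.

```bash
cat >> h.py <<'E'
def Rt(yawdeg=0,tilt=True):  # tool x = deck x turned by yaw about deck normal, tool z = -normal
    return (RD if tilt else RC)*R.from_euler("z",yawdeg,degrees=True)*R.from_euler("x",180,degrees=True)
def go(p,rot):
    s=readout.read_state();C=R.from_rotvec(s["tcp_rot"])
    d=C.inv().apply(p-s["tool_pos"]);r=np.degrees((C.inv()*rot).as_rotvec())
    print("shift",d.round(4),"turn",r.round(2),"| dist",np.linalg.norm(d).round(3),np.linalg.norm(r).round(1),"| tcp dk",todk(s["tool_pos"]).round(1),"co",toco(s["tool_pos"]).round(1),"w",round(s["width"],3),"F",s["wrist_force"].round(1),"t",round(s["time"],2))
E
python3 - <<'E'
from h import *
th,tx,ty=json.load(open("pose.json"))
t=np.array([tx,ty])+RC.apply([.0025,.0005,0])[:2]
json.dump([th,*t],open("pose.json","w"))
E
python3 -c "
from h import *
go(dk(-10,-117,160),Rt())"
```

```text
shift [ 0.4656 -0.3724 -0.0454] turn [-0.91 24.99  3.79] | dist 0.598 25.3 | tcp dk [-427.7 -519.8  304.1] co [-516.1 -519.8  209.9] w 1.003 F [-0.6  0.8 -0.5] t 0.25
```

Call:
jog_arm:
  deltas: [0.05,-0.04,-0.05,0,0,0,1,0.09,-0.07,-0.06,0,5,1,1,0.13,-0.1,-0.06,0,10,2,1,0.17,-0.135,-0.06,0,15,3,1,0.21,-0.168,-0.06,-0.5,20,3.5,1,0.25,-0.2,-0.06,-0.9,25,3.8,1,0.29,-0.23,-0.06,-0.9,25,3.8,1,0.33,-0.265,-0.06,-0.9,25,3.8,1]

```text
time: 1.05
tool_pos: [0.4273, -0.3092, 0.2701]
tcp_rot: [-2.986, -0.4, -0.663]
wrist_force: [0.6, -1.6, 0.3]
width: 1.001
grip_force: 0.0
```

```bash
python3 -c "
from h import *
go(dk(-10,-117,160),Rt())"
```

```text
shift [ 0.1343 -0.142   0.0785] turn [ 0.1  -0.02 -0.14] | dist 0.211 0.2 | tcp dk [-144.7 -258.5  238.6] co [-232.  -258.5  270.1] w 1.001 F [ 0.6 -1.6  0.3] t 1.05
```

Call:
jog_arm:
  deltas: [0.033,-0.035,0.019,0,0,0,1,0.067,-0.071,0.039,0,0,0,1,0.1,-0.107,0.058,0,0,0,1,0.134,-0.142,0.0785,0,0,0,1,0.134,-0.142,0.0785,0,0,0,1,0.134,-0.142,0.0785,0,0,0,1]

```text
time: 1.65
tool_pos: [0.539, -0.1304, 0.2556]
tcp_rot: [-2.984, -0.411, -0.661]
wrist_force: [0.1, -0.2, 0.1]
width: 0.998
grip_force: 0.0
```

Run:
```python
from h import *
go(dk(-10,-117,160),Rt())
import pickle
W=read_camera("wrist");pickle.dump(W,open("w1.pkl","wb"));cv2.imwrite("pics/w1.png",W["color"])
print(proj(W,dk(8,-117,39)),proj(W,dk(0,-12,35)),proj(W,dk(0,131,54)))
```

```text
shift [ 0.0001  0.0011 -0.0001] turn [-0.05  0.02  0.24] | dist 0.001 0.3 | tcp dk [ -10.1 -115.9  159.9] co [ -76.7 -115.9  255.6] w 0.998 F [ 0.1 -0.2  0.1] t 1.65
[320.96564426 194.47984084] [177.30304862 203.28285104] [-40.5371736  208.50728165]
```

View pics/w1.png

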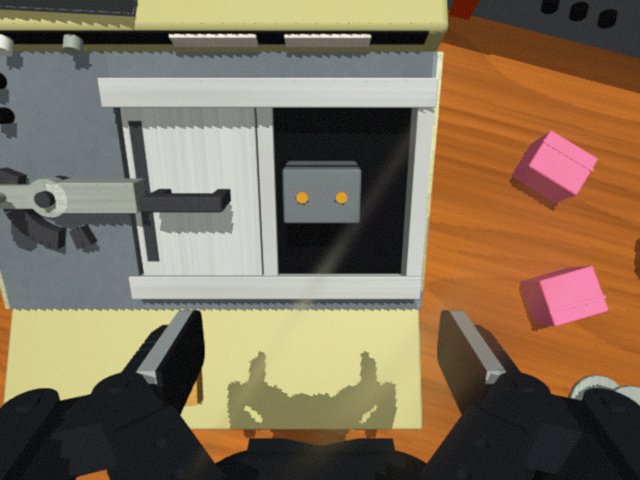

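The wrist view shows the module top at (322,194), brass contacts at (302,198) and (342,198), both channels, the handle bar about (190,200), and the pivot bolt at (44,198).

```bash
cat >> h.py <<'E'
def ondk(c,uv,z):
    o,d=ray(c,uv);n=RD.apply([0,0,1]);return todk(o+d*(n@(dk(0,0,z)-o))/(n@d))
E
python3 - <<'E'
from h import *
import pickle
W=pickle.load(open("w1.pkl","rb"))
L=[((98.5,79),(86,42)),((437.5,78),(86,-198)),((105,106),(66,42)),((437,106),(66,-198)),((130,277),(-66,42)),((421.5,275),(-66,-198)),((132.5,299),(-86,42)),((421.5,297),(-86,-198))]
B=[ondk(W,u,19)[:2] for u,_ in L];print(np.round(B,1).tolist())
t,sh,e=rigid2([a for _,a in L],B);print(np.degrees(t),sh,e.round(1).tolist())
hsv=cv2.cvtColor(W["color"],cv2.COLOR_BGR2HSV)
m=cv2.inRange(hsv[150:240,270:370],(8,120,120),(28,255,255))
n,_,st,ce=cv2.connectedComponentsWithStats(m);print([ondk(W,c+[270,150],39).round(1) for c in ce[1:]])
for u in((284,167),(359,167),(360,222),(286,223)):print("modtop",ondk(W,u,39).round(1))
for u in((147,190),(229,190)):print("bar",ondk(W,u,35).round(1))
print("bolt",ondk(W,(44,199),27).round(1),"seat",[ondk(W,u,-7).round(1) for u in((411,190),(276,190))])
E
```

```text
[[85.5, 40.1], [87.5, -198.5], [67.4, 38.3], [68.8, -199.9], [-65.9, 38.8], [-62.7, -199.5], [-85.8, 39.5], [-82.5, -201.2]]
0.49129696683637736 [ 0.88058814 -2.29496858] [[1.0, 0.4], [1.0, -1.1], [-0.9, 1.9], [-0.2, 0.2], [0.4, 0.3], [-0.7, -1.3], [0.3, -0.6], [-0.9, 0.1]]
[array([   5.9, -103.2,   39. ]), array([   6. , -131.4,   39. ])]
modtop [ 27.5 -91.   39. ]
modtop [  27.8 -143.6   39. ]
modtop [ -12.3 -145.7   39. ]
modtop [-13.4 -91.5  39. ]
bar [ 9.7  8.9 35. ]
bar [ 10.1 -50.4  35. ]
bolt [ 0.8 90.4 27. ] seat [array([   2.4, -191.7,   -7. ]), array([  1.7, -79.8,  -7. ])]
```

```bash
python3 - <<'E'
from h import *
t=P0+RD.apply([.0009,-.0023,0])
json.dump([th+np.radians(.49),t[0],t[1]],open("pose.json","w"))
E
python3 -c "
from h import *
go(dk(5,-115.5,60),Rt());go(dk(5,-115.5,12),Rt())"
```

```text
shift [0.0174 0.0007 0.1011] turn [ 0.23  0.03 -0.29] | dist 0.103 0.4 | tcp dk [ -12.4 -114.3  161.1] co [ -79.3 -114.3  255.7] w 0.999 F [-0.8 -0.4  0.4] t 1.7
shift [0.0174 0.0005 0.1491] turn [ 0.23  0.03 -0.29] | dist 0.15 0.4 | tcp dk [ -12.4 -114.3  161.1] co [ -79.3 -114.3  255.7] w 0.999 F [-0.8 -0.4  0.4] t 1.7
```

Call:
jog_arm:
  deltas: [0.009,0,0.04,0,0,0,1,0.017,0.001,0.08,0,0,0,1,0.017,0.001,0.11,0,0,0,1,0.017,0.001,0.13,0,0,0,1,0.017,0.001,0.149,0,0,0,1,0.017,0.001,0.149,0,0,0,0,0.017,0.001,0.149,0,0,0,-0.3,0.017,0.001,0.149,0,0,0,-0.3]
  squeeze: 30

```text
time: 2.5
tool_pos: [0.6133, -0.1127, 0.1292]
tcp_rot: [-2.983, -0.404, -0.659]
wrist_force: [-4.9, 2.3, 2.8]
width: 0.626
grip_force: 30.6
```

Call:
jog_arm:
  deltas: [0,0,0,0,0,0,-0.3,0,0,0,0,0,0,-0.3,0,0,-0.01,0,0,0,-0.3,0,0,-0.03,0,0,0,-0.3]

```text
time: 2.9
tool_pos: [0.6011, -0.1166, 0.1551]
tcp_rot: [-2.986, -0.403, -0.659]
wrist_force: [-0.2, 0.0, -2.4]
width: 0.623
grip_force: 31.7
```

Run:
```python
from h import *
go(co(-145,-90,170),Rt(tilt=False))
W=read_camera("wrist");cv2.imwrite("pics/w2.png",W["color"])
```

```text
shift [-0.1118 -0.0255 -0.0683] turn [  0.14 -24.91  -0.53] | dist 0.133 24.9 | tcp dk [   3.3 -116.7   42.7] co [ -15.1 -116.7  155.1] w 0.623 F [-0.2  0.  -2.4] t 2.9
```

View pics/w2.png

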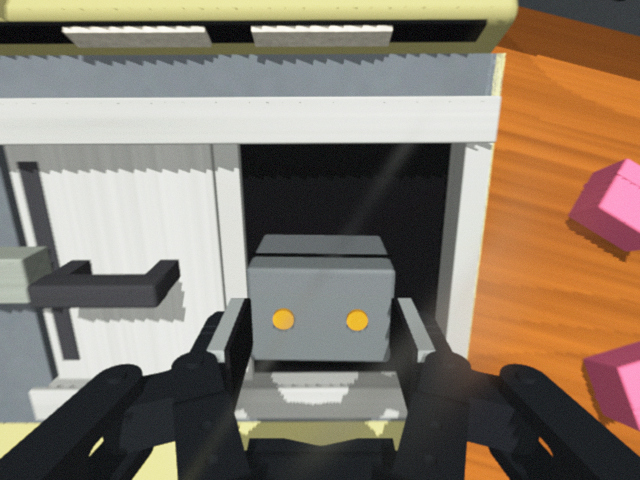

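The module is held squarely between the pads, top at about (320,310), and is clear of the seat.

Run:
```python
from h import *
go(co(-145,-100,110),Rt(tilt=False))
go(co(-145,-100,88),Rt(tilt=False))
```

```text
shift [-0.1401 -0.0172 -0.0109] turn [  0.36 -25.2   -0.5 ] | dist 0.142 25.2 | tcp dk [   6.5 -118.3   46.5] co [ -13.8 -118.3  159.9] w 0.625 F [ 0.2 -0.1  1.5] t 2.95
shift [-0.1495 -0.0173  0.009 ] turn [  0.36 -25.2   -0.5 ] | dist 0.151 25.2 | tcp dk [   6.5 -118.3   46.5] co [ -13.8 -118.3  159.9] w 0.625 F [ 0.2 -0.1  1.5] t 2.95
```

Call:
jog_arm:
  deltas: [0,0,-0.03,0,0,0,-0.3,-0.035,-0.004,-0.045,0,-6,0,-0.3,-0.075,-0.008,-0.045,0,-13,0,-0.3,-0.11,-0.013,-0.045,0.2,-20,-0.3,-0.3,-0.135,-0.017,-0.03,0.4,-25.2,-0.5,-0.3,-0.14,-0.017,-0.011,0.4,-25.2,-0.5,-0.3,-0.14,-0.017,-0.011,0.4,-25.2,-0.5,-0.3]

```text
time: 3.65
tool_pos: [0.4697, -0.1344, 0.1042]
tcp_rot: [-3.106, -0.436, 0.01]
wrist_force: [-1.2, 0.2, -2.4]
width: 0.623
grip_force: 32.4
```

Run:
```python
from h import *
go(co(-145,-100,86),Rt(tilt=False))
c=read_camera("scene");cv2.imwrite("pics/s2.png",cv2.resize(c["color"][150:370,180:440],None,fx=2.6,fy=2.6))
```

```text
shift [0.0014 0.0024 0.0182] turn [-0.34  0.34  0.05] | dist 0.018 0.5 | tcp dk [-137.1  -97.7   52. ] co [-146.3  -97.7  104.2] w 0.623 F [-1.2  0.2 -2.4] t 3.65
```

Call:
jog_arm:
  deltas: [0,0,0.006,0,0,0,-0.3,0,0,0.012,0,0,0,-0.3,0,0,0.014,0,0,0,-0.3,0,0,0.014,0,0,0,-0.3]

```text
time: 4.1
tool_pos: [0.4709, -0.1347, 0.092]
tcp_rot: [-3.108, -0.436, 0.006]
wrist_force: [0.2, -0.2, -1.9]
width: 0.621
grip_force: 32.5
```

Run:
```python
from h import *
go(co(-145,-100,86),Rt(tilt=False))
```

```text
shift [0.0002 0.0017 0.006 ] turn [-0.23  0.19  0.05] | dist 0.006 0.3 | tcp dk [-141.3  -98.4   40.5] co [-145.2  -98.4   92. ] w 0.621 F [ 0.2 -0.2 -1.9] t 4.1
```

Call:
jog_arm:
  deltas: [0,0,0.003,0,0,0,-0.3,0,0,0.005,0,0,0,-0.3,0,0,0.006,0,0,0,-0.3]

```text
time: 4.4
tool_pos: [0.4709, -0.1346, 0.0859]
tcp_rot: [-3.108, -0.437, 0.006]
wrist_force: [-1.6, -0.5, 2.0]
width: 0.62
grip_force: 33.0
```

Call:
jog_arm:
  deltas: [0,0,0.001,0,0,0,-0.3,0,0,0.001,0,0,0,-0.3]

```text
time: 4.6
tool_pos: [0.4712, -0.1346, 0.0857]
tcp_rot: [-3.108, -0.437, 0.006]
wrist_force: [-3.3, -0.3, 4.2]
width: 0.622
grip_force: 36.2
```

Call:
jog_arm:
  deltas: [0,0,0,0,0,0,0.5,0,0,0,0,0,0,0.8,0,0,0,0,0,0,0.8,0,0,-0.03,0,0,0,0.8,0,0,-0.07,0,0,0,0.8,0,0,-0.11,0,0,0,0.8,0,0,-0.15,0,0,0,0.6,0,0,-0.18,0,0,0,0.4]

```text
time: 5.4
tool_pos: [0.4727, -0.1354, 0.268]
tcp_rot: [-3.109, -0.437, 0.001]
wrist_force: [0.7, -0.5, -0.8]
width: 0.703
grip_force: 0.0
```

Run:
```python
from h import *
go(dk(0,131,100),Rt(90));go(dk(0,131,100),Rt(-90));go(dk(0,131,100),Rt(0));print(readout.read_state()["q"])
W=read_camera("wrist");cv2.imwrite("pics/w3.png",W["color"])
```

```text
shift [ 0.1017 -0.2302  0.0628] turn [-19.73  19.52 -88.4 ] | dist 0.259 92.7 | tcp dk [-65.5 -99.5 199.4] co [-143.7  -99.5  268. ] w 0.703 F [ 0.7 -0.5 -0.8] t 5.4
shift [ 0.1017 -0.2302  0.0628] turn [19.53 19.73 88.48] | dist 0.259 92.7 | tcp dk [-65.5 -99.5 199.4] co [-143.7  -99.5  268. ] w 0.703 F [ 0.7 -0.5 -0.8] t 5.4
shift [ 0.1017 -0.2302  0.0628] turn [-0.13 25.03  0.04] | dist 0.259 25.0 | tcp dk [-65.5 -99.5 199.4] co [-143.7  -99.5  268. ] w 0.703 F [ 0.7 -0.5 -0.8] t 5.4
[-3.30649536e-01 -1.19277121e-01  1.90790040e+00  1.44241289e-03
  1.35453230e+00  9.60732109e-01]
```

View pics/w3.png

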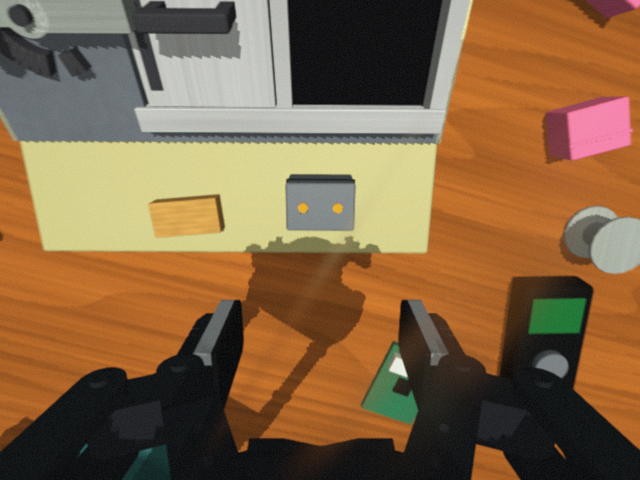

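The module stands level at (320,203) on the ledge, and the box at (186,216) is untouched.

Call:
jog_arm:
  deltas: [0.01,-0.04,0.0,0,4,0,0,0.02,-0.08,0.0,0,10,0,0,0.03,-0.12,0.01,0,16,0,0,0.045,-0.155,0.02,0,22,0,0,0.06,-0.19,0.03,0,25,0,0,0.08,-0.23,0.045,0,25,0,0,0.08,-0.23,0.045,0,25,0,0,0.08,-0.23,0.045,0,25,0,0]

```text
time: 6.25
tool_pos: [0.4843, 0.1097, 0.2199]
tcp_rot: [-2.978, -0.424, -0.652]
wrist_force: [-0.0, 0.3, 0.4]
width: 0.5
grip_force: 0.0
```

Run:
```python
from h import *
go(dk(0,131,75),Rt(0))
W=read_camera("wrist");cv2.imwrite("pics/w4.png",W["color"])
p=proj(W,dk(0,131,54));print(p,proj(W,dk(0,93,27)))
g=cv2.cvtColor(W["color"],cv2.COLOR_BGR2GRAY)
m=(g<50).astype(np.uint8);n,l,st,ce=cv2.connectedComponentsWithStats(m)
for i in range(1,n):
    if st[i,4]>150: print(st[i],ce[i].round(1),ondk(W,ce[i],54).round(1))
```

```text
shift [0.015  0.0023 0.0475] turn [-0.33  0.27  0.2 ] | dist 0.05 0.5 | tcp dk [-14.8 133.  122.6] co [-65.2 133.  219.9] w 0.5 F [-0.   0.3  0.4] t 6.25
[322.867116 217.858197] [380.56809909 207.17612454]
[ 292   11  348   18 3924] [436.1  19. ] [106.3  73.5  54. ]
[283  58  19  21 196] [293.1  68.9] [ 82.2 147.4  54. ]
[324  58  17  22 185] [331.7  69.1] [ 82.2 126.8  54. ]
[448  89  17  92 189] [454.8 125.2] [53.7 58.3 54. ]
[284 101  19  19 170] [293.4 109.5] [ 61.5 147.6  54. ]
[323 101  18  19 152] [331.1 109.8] [ 61.5 126.9  54. ]
[ 594  103   46  186 4540] [624.  223.3] [ -2.2 -48.4  54. ]
[ 304  193   39   52 1241] [322.  215.4] [  1.5 131.5  54. ]
[481 195  14  19 154] [487.4 203.6] [ 9.3 34.4 54. ]
[    0   296   640   184 47669] [308.8 429.1] [-156.9  140.    54. ]
[376 296  21  66 824] [383.5 330.4] [-76.1  90.9  54. ]
[ 578  366   62   66 1584] [599.9 396.3] [-126.7  -61.2   54. ]
```

View pics/w4.png

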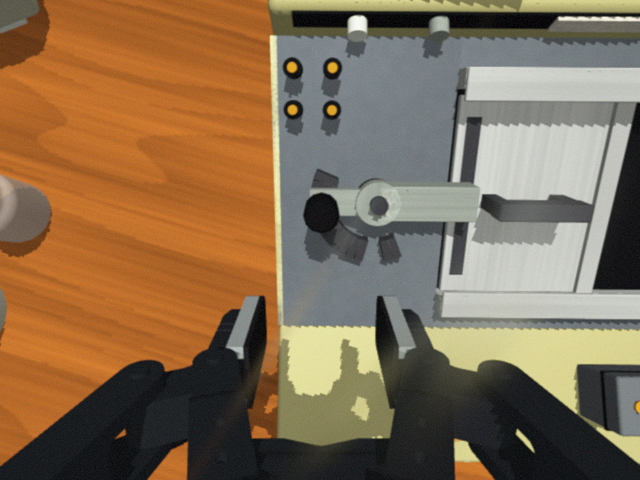

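The knob's top is at (321,212) and the pivot bolt at (379,205), within 2–3 mm of prediction.

Run:
```python
from h import *
go(dk(2,131.5,44),Rt(0))
```

```text
shift [0.0165 0.0005 0.079 ] turn [-0.25  0.21  0.06] | dist 0.081 0.3 | tcp dk [-14.2 131.6 123.1] co [-64.9 131.6 220.5] w 0.496 F [-0.9 -0.6 -0.3] t 6.3
```

Call:
jog_arm:
  deltas: [0.016,0,0.025,0,0,0,0,0.016,0,0.05,0,0,0,0,0.016,0,0.066,0,0,0,0,0.016,0,0.079,0,0,0,0,0.016,0,0.079,0,0,0,0,0.016,0,0.079,0,0,0,-0.8,0.016,0,0.079,0,0,0,-0.8,0.016,0,0.079,0,0,0,-0.8]
  squeeze: 40

```text
time: 7.1
tool_pos: [0.5316, 0.1214, 0.1571]
tcp_rot: [-2.978, -0.417, -0.658]
wrist_force: [0.2, 0.2, -0.3]
width: 0.096
grip_force: 0.0
```

Call:
jog_arm:
  deltas: [0,0,0,0,0,0,-0.8,0,0,0,0,0,0,-0.8]

```text
time: 7.3
tool_pos: [0.5311, 0.1217, 0.1563]
tcp_rot: [-2.978, -0.417, -0.656]
wrist_force: [-0.0, 0.4, -0.6]
width: 0.1
grip_force: 0.0
```

Run:
```python
from h import *
go(dk(2,131.5,44),Rt(0))
print(RD.inv().apply(readout.read_state()["wrist_force"]))
```

```text
shift [-0.      0.0002  0.0006] turn [-0.23  0.13 -0.02] | dist 0.001 0.3 | tcp dk [  2.  131.7  44.6] co [-17.  131.7 156.3] w 0.1 F [-0.   0.4 -0.6] t 7.3
[-0.18476388  0.37859987 -0.55449683]
```

Run:
```python
from h import *
W=read_camera("wrist");S=read_camera("scene")
a=W["color"][100:480,120:560];b=cv2.resize(S["color"][150:260,310:437],None,fx=2.8,fy=2.8)
h=np.zeros((380,800,3),np.uint8);h[:,:440]=a;h[:308,440:440+b.shape[1]]=b
cv2.imwrite("pics/w5.png",h)
```

```text
(no output)
```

View pics/w5.png

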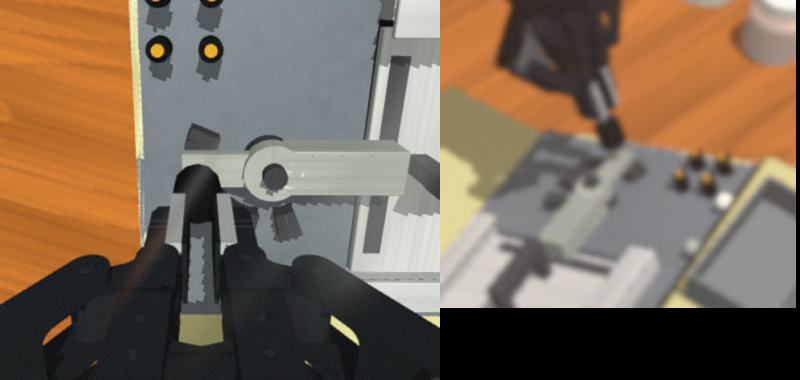

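Run:
```python
from h import *
W=read_camera("wrist");S=read_camera("scene");s=readout.read_state();p=s["tool_pos"]
C=R.from_rotvec(s["tcp_rot"])
print("tcp",proj(W,p),proj(S,p),"tip",proj(W,p+C.apply([0,0,.017])),proj(S,p+C.apply([0,0,.017])))
for z in(32,43,54):print(z,proj(W,dk(0,131,z)),proj(S,dk(0,131,z)))
print("bolt",proj(W,dk(0,93,27)),proj(S,dk(0,93,27)))
for z in (27,54): print(z,ondk(W,(395,277) if z==27 else (317,283),z))
```

```text
tcp [318.3532997  291.43399643] [369.07375629 196.90807915] tip [318.5171464  276.15917476] [371.24741188 202.60010443]
32 [319.98400211 283.28729756] [369.89376111 201.12684614]
43 [319.86182229 293.55940137] [368.47807088 197.42392023]
54 [319.72478468 305.08065353] [367.04371573 193.67217377]
bolt [397.94369283 279.16982573] [361.85211845 213.98895916]
27 [ 1.14681445 94.50112757 27.        ]
54 [ 10.24411371 132.14022323  54.        ]
```

The pads appear to end above the knob: knob edge about (317,265) to (317,320) full-frame, pad ends near row 293, and the scene view agrees. The fingers closed over it, so I'll calibrate the tip height with a gentle touch on the knob's top.

Call:
jog_arm:
  deltas: [0,0,0.002,0,0,0,-0.8,0,0,0.002,0,0,0,-0.8,0,0,0.004,0,0,0,-0.8,0,0,0.004,0,0,0,-0.8]

```text
time: 7.9
tool_pos: [0.5324, 0.122, 0.1516]
tcp_rot: [-2.979, -0.417, -0.653]
wrist_force: [0.9, 0.1, -0.5]
width: 0.099
grip_force: 0.0
```

Call:
jog_arm:
  deltas: [0,0,0.002,0,0,0,-0.8,0,0,0.002,0,0,0,-0.8,0,0,0.004,0,0,0,-0.8,0,0,0.004,0,0,0,-0.8]

```text
time: 8.3
tool_pos: [0.5341, 0.1225, 0.1482]
tcp_rot: [-2.979, -0.417, -0.654]
wrist_force: [0.4, 0.6, 0.2]
width: 0.099
grip_force: 0.0
```

Run:
```python
from h import *
W=read_camera("wrist");S=read_camera("scene");T=read_camera("top");s=readout.read_state();p=s["tool_pos"];C=R.from_rotvec(s["tcp_rot"])
def f(c,u0,v0,w,h,k,pts):
    i=cv2.resize(c["color"][v0:v0+h,u0:u0+w],None,fx=k,fy=k,interpolation=cv2.INTER_CUBIC)
    for q,col in pts:
        a=(proj(c,q)-[u0,v0]+.5)*k;cv2.circle(i,tuple(int(x) for x in a),2,col,-1)
    return i
pts=[(p,(0,0,255)),(p+C.apply([0,0,.017]),(0,255,0)),(dk(0,131,54),(255,0,255)),(dk(0,131,32),(255,255,0)),(p+C.apply([.011,.00425,.017]),(0,255,255))]
h=np.zeros((600,800,3),np.uint8)
h[:,:400]=f(W,220,180,200,300,2,pts);h[:300,400:]=f(S,330,155,80,60,5,pts);h[300:,400:]=f(T,220,190,100,75,4,pts)
cv2.imwrite("pics/z.png",h)
```

```text
(no output)
```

View pics/z.png

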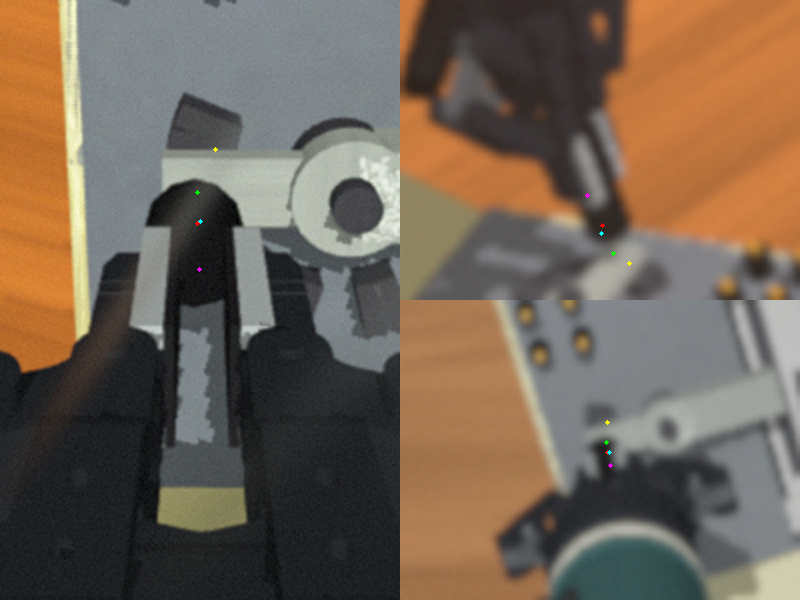

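The close-up shows the pads closed above the knob's top (pad ends at about row 293, knob between and beneath, at (319,300)), so I'll keep lowering gently.

Call:
jog_arm:
  deltas: [0,0,0.002,0,0,0,-0.8,0,0,0.002,0,0,0,-0.8,0,0,0.004,0,0,0,-0.8,0,0,0.004,0,0,0,-0.8]

```text
time: 8.85
tool_pos: [0.5368, 0.1232, 0.1465]
tcp_rot: [-2.978, -0.417, -0.658]
wrist_force: [-4.0, -0.7, 6.9]
width: 0.101
grip_force: 3.9
```

Call:
jog_arm:
  deltas: [0,0,0.002,0,0,0,-0.8,0,0,0.002,0,0,0,-0.8]

```text
time: 9.05
tool_pos: [0.5381, 0.1236, 0.1467]
tcp_rot: [-2.977, -0.418, -0.66]
wrist_force: [-12.7, -2.8, 19.0]
width: 0.104
grip_force: 11.4
```

Call:
jog_arm:
  deltas: [0,0,-0.006,0,0,0,-0.8,0,0,-0.012,0,0,0,0,0,0,-0.012,0,0,0,0,0,0,-0.012,0,0,0,0]

```text
time: 9.45
tool_pos: [0.5316, 0.1218, 0.1537]
tcp_rot: [-2.979, -0.417, -0.654]
wrist_force: [-0.5, -0.9, -1.1]
width: 0.497
grip_force: 0.0
```

Run:
```python
from h import *
print(todk([0.5368,0.1232,0.1465]),todk([0.5381,0.1236,0.1467]))
go(dk(0.5,131,18),Rt(0))
```

```text
[  3.27327952 131.55669677  33.23004914] [  4.59025384 131.5846952   32.83660951]
shift [-0.0009  0.0007  0.024 ] turn [-0.23  0.19 -0.03] | dist 0.024 0.3 | tcp dk [  1.5 131.6  42. ] co [-16.4 131.6 153.7] w 0.497 F [-0.5 -0.9 -1.1] t 9.45
```

Call:
jog_arm:
  deltas: [0,0,0.005,0,0,0,0,0,0,0.01,0,0,0,0,0,0,0.015,0,0,0,0,0,0,0.02,0,0,0,0,0,0,0.02,0,0,0,0]

```text
time: 9.95
tool_pos: [0.5392, 0.1241, 0.1342]
tcp_rot: [-2.979, -0.417, -0.651]
wrist_force: [-0.3, 0.2, -1.1]
width: 0.5
grip_force: 0.0
```

Call:
jog_arm:
  deltas: [0,0,0,0,0,0,-0.8,0,0,0,0,0,0,-0.8,0,0,0,0,0,0,-0.8,0,0,0,0,0,0,-0.8]

```text
time: 10.35
tool_pos: [0.5393, 0.1252, 0.136]
tcp_rot: [-2.977, -0.416, -0.653]
wrist_force: [-2.3, 5.0, 0.2]
width: 0.234
grip_force: 39.0
```

Run:
```python
from h import *
go(dk(0.5,131,18),Rt(0))
```

```text
shift [-0.001   0.0018  0.0044] turn [-0.34  0.2  -0.07] | dist 0.005 0.4 | tcp dk [  1.5 132.8  22.4] co [ -8.1 132.8 136. ] w 0.234 F [-2.3  5.   0.2] t 10.35
```

Call:
jog_arm:
  deltas: [0,0,-0.004,0,0,0,-0.8,0,0,-0.008,0,0,0,-0.8,0,0,-0.012,0,0,0,-0.8,0,0,-0.013,0,0,0,-0.8,0,0,-0.013,0,0,0,-0.8]

```text
time: 10.85
tool_pos: [0.534, 0.1237, 0.1472]
tcp_rot: [-2.977, -0.416, -0.653]
wrist_force: [2.0, 5.8, -4.4]
width: 0.227
grip_force: 39.3
```

Run:
```python
from h import *
go(dk(0.5,131,18),Rt(0))
print(RD.inv().apply(readout.read_state()["wrist_force"]))
```

```text
shift [-0.0007  0.0019  0.017 ] turn [-0.34  0.21 -0.08] | dist 0.017 0.4 | tcp dk [  1.2 132.8  35. ] co [-13.7 132.8 147.2] w 0.227 F [ 2.   5.8 -4.4] t 10.85
[ 1.31103978  4.98684989 -5.51389154]
```

Call:
jog_arm:
  deltas: [-0.005,0.0003,0,0,0,0,-0.8,-0.0098,0.0013,0,0,0,0,-0.8,-0.0145,0.0029,0,0,0,0,-0.8,-0.019,0.0051,0,0,0,0,-0.8,-0.023,0.0078,0,0,0,0,-0.8,-0.0269,0.0111,0,0,0,0,-0.8]

```text
time: 11.45
tool_pos: [0.512, 0.106, 0.1344]
tcp_rot: [-2.978, -0.417, -0.648]
wrist_force: [-0.0, 4.7, -5.0]
width: 0.226
grip_force: 39.3
```

Run:
```python
from h import *
go(dk(-26,120,18),Rt(0))
print(RD.inv().apply(readout.read_state()["wrist_force"]))
```

```text
shift [0.0018 0.002  0.0163] turn [-0.37  0.39 -0.06] | dist 0.017 0.5 | tcp dk [-27.7 121.9  34.3] co [-39.6 121.9 134.4] w 0.226 F [-0.   4.7 -5. ] t 11.45
[-0.98660538  4.5112633  -5.0744879 ]
```

Swinging freely; second half.

Call:
jog_arm:
  deltas: [-0.0033,0.0037,0,0,0,0,-0.8,-0.006,0.0079,0,0,0,0,-0.8,-0.0082,0.0124,0,0,0,0,-0.8,-0.0098,0.0171,0,0,0,0,-0.8,-0.0107,0.022,0,0,0,0,-0.8,-0.011,0.0269,0,0,0,0,-0.8,-0.011,0.0275,0,0,0,0,-0.8]

```text
time: 12.15
tool_pos: [0.5108, 0.0754, 0.1302]
tcp_rot: [-2.979, -0.416, -0.649]
wrist_force: [-4.9, 3.7, -6.8]
width: 0.229
grip_force: 39.4
```

Run:
```python
from h import *
go(dk(-37,94,22),Rt(0))
print(RD.inv().apply(readout.read_state()["wrist_force"]))
```

```text
shift [ 0.0012 -0.0012  0.0125] turn [-0.27  0.37 -0.1 ] | dist 0.013 0.5 | tcp dk [-38.1  92.8  34.5] co [-49.2  92.8 130.2] w 0.229 F [-4.9  3.7 -6.8] t 12.15
[-6.18225384  4.87804156 -4.58533566]
```

Call:
jog_arm:
  deltas: [0,-0.001,0.003,0,0,0,-0.8,0,-0.001,0.006,0,0,0,-0.8,0,-0.001,0.009,0,0,0,-0.8,0,-0.001,0.012,0,0,0,-0.8,0,-0.001,0.012,0,0,0,-0.8]

```text
time: 12.65
tool_pos: [0.5157, 0.0774, 0.1195]
tcp_rot: [-2.981, -0.418, -0.65]
wrist_force: [-6.5, -2.1, -7.2]
width: 0.227
grip_force: 39.6
```

Run:
```python
from h import *
go(dk(-37,94,22),Rt(0))
print(RD.inv().apply(readout.read_state()["wrist_force"]))
```

```text
shift [ 0.001  -0.0007  0.0006] turn [-0.19  0.37 -0.  ] | dist 0.001 0.4 | tcp dk [-38.   93.3  22.6] co [-44.   93.3 119.5] w 0.227 F [-6.5 -2.1 -7.2] t 12.65
[-9.22921541 -0.23898852 -3.65733563]
```

Call:
jog_arm:
  deltas: [0,0,0,0,0,0,-0.2,0,0,0,0,0,0,0,0,0,0,0,0,0,0,0,0,-0.03,0,0,0,0,0,0,-0.07,0,0,0,0,-0.02,0,-0.1,0,0,0,0,-0.02,0,-0.1,0,0,0,0]

```text
time: 13.35
tool_pos: [0.4609, 0.061, 0.2093]
tcp_rot: [-2.977, -0.417, -0.672]
wrist_force: [0.3, 0.4, -0.2]
width: 0.5
grip_force: 0.0
```

Run:
```python
from h import *
go(dk(0,-12,70),Rt(90))
W=read_camera("wrist");cv2.imwrite("pics/w6.png",W["color"])
g=cv2.cvtColor(W["color"],cv2.COLOR_BGR2GRAY)
for z in(54,63):print(z,proj(W,dk(-38,93,z)),proj(W,dk(-38,93,z-22)))
n,l,st,ce=cv2.connectedComponentsWithStats((g<50).astype(np.uint8))
for i in range(1,n):
    if 150<st[i,4]<6000: print(st[i],ce[i].round(1),ondk(W,ce[i],54).round(1))
print("hatch bar",proj(W,dk(0,18,35)),proj(W,dk(0,-42,35)))
```

```text
shift [0.0513 0.1046 0.0585] turn [  0.31  -0.36 -89.98] | dist 0.13 90.0 | tcp dk [-51.8  92.6 128.2] co [-101.1   92.6  209.3] w 0.5 F [ 0.3  0.4 -0.2] t 13.35
54 [318.24267915 218.39749946] [318.42779949 209.80947032]
63 [318.15756388 222.34613315] [318.35568566 213.15494629]
[215   0  23  22 272] [227.9  11.4] [ 74.8 140.6  54. ]
[256   0  21  22 250] [266.9  11.8] [ 74.6 120.   54. ]
[385  33  15 209 569] [391.8 130. ] [14.3 50.9 54. ]
[218  40  22  24 264] [229.9  52.6] [ 54.9 140.9  54. ]
[258  41  20  23 235] [268.2  52.9] [ 54.7 120.1  54. ]
[426 143  18  21 220] [433.2 151.4] [ 2.3 26.3 54. ]
[ 302  195   36   39 1078] [319.3 213.8] [-35.1  92.3  54. ]
[376 297  21  66 826] [383.6 331.4] [-116.    49.4   54. ]
[ 532  322   84   61 1359] [553.  352.1] [-131.7  -66.5   54. ]
hatch bar [437.99758778 152.17772105] [533.64684516 152.34297402]
```

The knob blob's size and centre match the home position at the open angle. Now the hatch.

Call:
jog_arm:
  deltas: [0.006,0.013,0,0,0,-8.4,0,0.013,0.026,0,0,0,-16.8,0,0.019,0.039,0,0,0,-25.2,0,0.026,0.052,0,0,0,-33.6,0,0.032,0.065,0.01,0,0,-42,0,0.039,0.078,0.02,0,0,-50.4,0,0.045,0.091,0.03,0,0,-58.8,0,0.051,0.105,0.04,0,0,-67.2,0]

```text
time: 14.2
tool_pos: [0.5498, -0.0224, 0.1865]
tcp_rot: [2.165, 1.931, 0.577]
wrist_force: [-0.3, -0.1, 0.8]
width: 0.5
grip_force: 0.0
```

Run:
```python
from h import *
go(dk(0,-12,90),Rt(90))
```

```text
shift [ 0.0019  0.0043 -0.009 ] turn [ -0.24  -0.18 -22.5 ] | dist 0.01 22.5 | tcp dk [ -4.7 -12.1  81. ] co [-38.5 -12.1 186.5] w 0.5 F [-0.3 -0.1  0.8] t 14.2
```

Call:
jog_arm:
  deltas: [0.001,0.002,-0.005,0,0,-8,0,0.002,0.004,-0.009,0,0,-16,0,0.002,0.004,-0.009,0,0,-22.5,0,0.002,0.004,-0.009,-0.2,-0.2,-22.5,0]

```text
time: 14.6
tool_pos: [0.5496, -0.0218, 0.197]
tcp_rot: [1.716, 2.26, 0.502]
wrist_force: [-0.3, -0.2, -0.6]
width: 0.5
grip_force: 0.0
```

Run:
```python
from h import *
go(dk(0,-12,-6),Rt(90))
W=read_camera("wrist");cv2.imwrite("pics/w7.png",W["color"])
g=cv2.cvtColor(W["color"],cv2.COLOR_BGR2GRAY)
for p in((6,18,35),(-6,18,35),(6,-42,35),(-6,-42,35)):print(p,proj(W,dk(*p)).round(0))
n,l,st,ce=cv2.connectedComponentsWithStats((g<75).astype(np.uint8))
for i in range(1,n):
    if 400<st[i,4]<9000: 
        k=cv2.findContours((l==i).astype(np.uint8),0,2)[0][0];print(st[i],ce[i].round(1),ondk(W,ce[i],35).round(1),cv2.minAreaRect(k))
```

```text
shift [-0.0006  0.0004  0.0966] turn [-0.04  0.02 -0.34] | dist 0.097 0.3 | tcp dk [ -0.3 -11.4  90.6] co [-38.6 -11.4 197. ] w 0.5 F [-0.3 -0.2 -0.6] t 14.6
(6, 18, 35) [331. 196.]
(-6, 18, 35) [309. 197.]
(6, -42, 35) [330. 295.]
(-6, -42, 35) [310. 295.]
[ 213    0   62   92 2623] [241.9  46.8] [-38.2  93.8  35. ] ((241.38885498046875, 46.8382682800293), (90.13048553466797, 55.72819519042969), 82.07308197021484)
[ 491    0   51  229 3904] [514.5 118.8] [101.8  58.8  35. ] ((514.3253173828125, 113.17157745361328), (21.82703399658203, 231.67568969726562), 8.305675506591797)
[ 534    0   86  203 8620] [576.1  86. ] [130.9  74.8  35. ] ((570.9465942382812, 95.56461334228516), (52.76702880859375, 207.8451385498047), 12.994616508483887)
[ 580   17   60  182 3484] [624.6 142.2] [161.9  46.6  35. ] ((635.4983520507812, 116.06044006347656), (56.0286979675293, 190.37249755859375), 18.225074768066406)
[ 204  143  235  154 1177] [343.6 160. ] [12.9 37.9 35. ] ((314.68756103515625, 208.5451202392578), (232.85391235351562, 152.837158203125), 5.673022270202637)
[ 226  160  158   14 1900] [300.4 166.4] [-10.4  34.6  35. ] ((304.5, 166.5), (13.0, 157.0), 90.0)
[ 308  186   20   94 1256] [316.2 223.1] [-2.1  2.7 35. ] ((317.5, 232.5), (93.0, 19.0), 90.0)
```

Call:
jog_arm:
  deltas: [0,0,0.035,0,0,0,0,0,0,0.065,0,0,0,0,0,0,0.08,0,0,0,0,0,0,0.088,0,0,0,0,0,0,0.088,0,0,0,0]

```text
time: 15.15
tool_pos: [0.5838, -0.011, 0.1161]
tcp_rot: [1.719, 2.261, 0.501]
wrist_force: [0.1, 0.3, -0.0]
width: 0.5
grip_force: 0.0
```

Call:
jog_arm:
  deltas: [0,0,0.004,0,0,0,0,0,0,0.008,0,0,0,0,0,0,0.008,0,0,0,0]

```text
time: 15.45
tool_pos: [0.5879, -0.0106, 0.111]
tcp_rot: [1.715, 2.259, 0.503]
wrist_force: [0.1, -0.4, 0.4]
width: 0.501
grip_force: 0.0
```

Call:
jog_arm:
  deltas: [0,0,0,0,0,0,-0.4,0,0,0,0,0,0,-1,0,0,0,0,0,0,-1,0,0,0,0,0,0,-1,0,0,0,0,0,0,-1]
  squeeze: 60

```text
time: 15.95
tool_pos: [0.5874, -0.0106, 0.1111]
tcp_rot: [1.715, 2.26, 0.502]
wrist_force: [-6.3, -1.8, 5.5]
width: 0.122
grip_force: 60.7
```

Run:
```python
from h import *
go(dk(0,-12,-6),Rt(90))
print(RD.inv().apply(readout.read_state()["wrist_force"]))
```

```text
shift [-0.001   0.0009  0.0021] turn [-0.04  0.   -0.31] | dist 0.002 0.3 | tcp dk [ -0.8 -11.   -3.9] co [  0.9 -11.  111.1] w 0.122 F [-6.3 -1.8  5.5] t 15.95
[-3.61510128 -0.04404302  7.70584315]
```

Call:
jog_arm:
  deltas: [0,0,-0.003,0,0,0,-1,0,0,-0.006,0,0,0,-1,0,0,-0.009,0,0,0,-1,0,0,-0.012,0,0,0,-1,0,0,-0.012,0,0,0,-1]

```text
time: 16.45
tool_pos: [0.5826, -0.0119, 0.1217]
tcp_rot: [1.716, 2.26, 0.502]
wrist_force: [0.7, -0.9, -3.2]
width: 0.121
grip_force: 59.3
```

Run:
```python
from h import *
go(dk(-0.8,-131.5,8.),Rt(90))
s=readout.read_state();print(RD.inv().apply(s["wrist_force"]),RD.inv().apply(s["torque"]))
W=read_camera("wrist");cv2.imwrite("pics/w8.png",W["color"])
```

```text
shift [-0.1206  0.0008 -0.0002] turn [-0.03  0.   -0.33] | dist 0.121 0.3 | tcp dk [ -0.9 -10.9   7.8] co [ -4.1 -10.9 121.7] w 0.121 F [ 0.7 -0.9 -3.2] t 16.45
[-0.98416393 -1.0461726  -3.06068722] [-0.00619148  0.54962339  0.01698652]
```

Call:
jog_arm:
  deltas: [-0.007,0,0,0,0,0,-1,-0.022,0.0001,0,0,0,0,-1,-0.037,0.0002,0,0,0,0,-1,-0.052,0.0003,0,0,0,0,-1,-0.067,0.0004,0,0,0,0,-1,-0.082,0.0005,0,0,0,0,-1,-0.097,0.0006,0,0,0,0,-1]

```text
time: 17.2
tool_pos: [0.6096, -0.1063, 0.1213]
tcp_rot: [1.716, 2.26, 0.502]
wrist_force: [0.3, -0.7, -4.3]
width: 0.127
grip_force: 59.2
```

Run:
```python
from h import *
go(dk(-0.9,-130.9,7.8),Rt(90))
s=readout.read_state();print(RD.inv().apply(s["wrist_force"]),RD.inv().apply(s["torque"]))
```

```text
shift [-0.0218  0.0002 -0.0004] turn [-0.04  0.02 -0.33] | dist 0.022 0.3 | tcp dk [  -1.  -109.1    7.4] co [  -4.  -109.1  121.3] w 0.127 F [ 0.3 -0.7 -4.3] t 17.2
[-1.72845535 -0.7331587  -3.95551339] [-0.0170079   0.54789814 -0.04984679]
```

Call:
jog_arm:
  deltas: [-0.012,0.0001,0,0,0,0,-1,-0.0225,0.0002,0,0,0,0,-1,-0.0225,0.0002,0,0,0,0,-1,-0.0225,0.0002,0,0,0,0,-1]

```text
time: 17.6
tool_pos: [0.6155, -0.1268, 0.1213]
tcp_rot: [1.716, 2.26, 0.502]
wrist_force: [-0.9, 0.1, -4.7]
width: 0.128
grip_force: 59.2
```

Run:
```python
from h import *
go(dk(-0.9,-130.9,-4),Rt(90))
W=read_camera("wrist");cv2.imwrite("pics/w9.png",W["color"])
s=readout.read_state();print(RD.inv().apply(s["wrist_force"]))
```

```text
shift [-0.0004  0.      0.0114] turn [-0.05 -0.01 -0.36] | dist 0.011 0.4 | tcp dk [  -0.9 -130.5    7.4] co [  -4.  -130.5  121.3] w 0.128 F [-0.9  0.1 -4.7] t 17.6
[-2.3029604   0.94302624 -3.95841569]
```

Call:
jog_arm:
  deltas: [0,0,0.003,0,0,0,-1,0,0,0.006,0,0,0,-1,0,0,0.008,0,0,0,-1,0,0,0.0095,0,0,0,-1,0,0,0.0095,0,0,0,-1]

```text
time: 18.15
tool_pos: [0.6194, -0.1254, 0.1125]
tcp_rot: [1.716, 2.261, 0.502]
wrist_force: [1.0, 1.0, -4.1]
width: 0.12
grip_force: 59.2
```

Call:
jog_arm:
  deltas: [0,0,0.001,0,0,0,-1,0,0,0.002,0,0,0,-1,0,0,0.002,0,0,0,-1]

```text
time: 18.45
tool_pos: [0.6204, -0.1255, 0.1115]
tcp_rot: [1.715, 2.26, 0.503]
wrist_force: [-3.4, -0.1, -1.0]
width: 0.123
grip_force: 59.7
```

Run:
```python
from h import *
go(dk(-0.9,-130.9,-4),Rt(90))
s=readout.read_state();print(RD.inv().apply(s["wrist_force"]))
```

```text
shift [-0.0004 -0.0004  0.0004] turn [-0.02  0.   -0.32] | dist 0.001 0.3 | tcp dk [  -0.5 -130.5   -3.6] co [   1.1 -130.5  111.5] w 0.123 F [-3.4 -0.1 -1. ] t 18.45
[-3.44166085  0.79329853  0.47306678]
```

Call:
jog_arm:
  deltas: [0,0,0.001,0,0,0,-1,0,0,0.001,0,0,0,-1]

```text
time: 18.65
tool_pos: [0.6204, -0.1255, 0.1115]
tcp_rot: [1.715, 2.261, 0.502]
wrist_force: [-9.4, -1.1, 6.5]
width: 0.121
grip_force: 61.2
```

Run:
```python
from h import *
go(dk(-0.9,-130.9,-4),Rt(90))
s=readout.read_state();print(RD.inv().apply(s["wrist_force"]))
```

```text
shift [-0.0004 -0.0004  0.0003] turn [-0.04 -0.01 -0.28] | dist 0.001 0.3 | tcp dk [  -0.5 -130.5   -3.7] co [   1.1 -130.5  111.5] w 0.121 F [-9.4 -1.1  6.5] t 18.65
[-5.74980132  1.50402306  9.89195109]
```

Call:
jog_arm:
  deltas: [0,0,0,0,0,0,-0.5,0,0,0,0,0,0,0,0,0,0,0,0,0,0,0,0,0,0,0,0,0,0,0,-0.03,0,0,0,0,0,0,-0.07,0,0,0,0,0,0,-0.11,0,0,0,0,0,0,-0.15,0,0,0,0]

```text
time: 19.45
tool_pos: [0.5592, -0.1427, 0.2475]
tcp_rot: [1.715, 2.26, 0.502]
wrist_force: [1.4, -0.2, 0.1]
width: 0.496
grip_force: 0.0
```

Run:
```python
from h import *
import pickle
W=read_camera("wrist");cv2.imwrite("pics/w10.png",W["color"])
go(dk(-0.9,-130.9,150),Rt(90))
g=cv2.cvtColor(W["color"],cv2.COLOR_BGR2GRAY)
for p in((0,-102,35),(0,-162,35)):print("bar exp",proj(W,dk(*p)).round(1))
n,l,st,ce=cv2.connectedComponentsWithStats((g<75).astype(np.uint8))
for i in range(1,n):
    if 300<st[i,4]<30000: print(st[i],ce[i].round(1),ondk(W,ce[i],35).round(1))
# plate edges along y: brightness along a line at deck x=40, z=-1
for y in range(-50,-192,-4):
    u=proj(W,dk(-40,y,-1)).astype(int);print(y,int(g[u[1],u[0]]) if 0<=u[1]<480 and 0<=u[0]<640 else None,end="; ")
T=read_camera("top");S=read_camera("scene");T0,S0=pickle.load(open("cams.pkl","rb"))
for n,a,b in(("top",T,T0),("scene",S,S0)):
    d=(cv2.absdiff(cv2.GaussianBlur(a["color"],(3,3),0),cv2.GaussianBlur(b["color"],(3,3),0)).max(2)>40).astype(np.uint8)
    k,_,st,ce=cv2.connectedComponentsWithStats(d);print(n,[(s[:4].tolist(),int(s[4])) for s in st[1:] if s[4]>25])
```

```text
shift [ 0.0018 -0.0051  0.0033] turn [ 0.42  0.4  -0.17] | dist 0.006 0.6 | tcp dk [   4.1 -132.7  153.4] co [ -61.1 -132.7  255.8] w 0.502 F [1.3 0.1 4.7] t 19.5
bar exp [320.4 180.7]
bar exp [320.7 262.2]
[  218     0   206   122 16719] [320.8  65.4] [  0.6 -28.9  35. ]
[481   0  20  41 605] [490.4  17.3] [104.1  -2.2  35. ]
[468  93  22 101 519] [477.5 142.9] [104.8 -77.1  35. ]
[228 140 187   3 551] [322.1 141. ] [  1.2 -75.5  35. ]
[   0  147   29   93 1713] [  9.8 201.3] [-216.3 -115.5   35. ]
[ 245  151  153   13 1643] [320.8 157. ] [  0.4 -86.   35. ]
[ 313  174   16   87 1231] [320.4 214.3] [-1.000e-01 -1.258e+02  3.500e+01]
[  77  191   72   40 1476] [112.4 212.2] [-146.1 -123.7   35. ]
[455 235  18  49 610] [463.1 258.5] [ 103.7 -159.5   35. ]
-50 25; -54 18; -58 21; -62 21; -66 209; -70 209; -74 208; -78 72; -82 218; -86 123; -90 68; -94 63; -98 216; -102 219; -106 215; -110 217; -114 216; -118 211; -122 217; -126 215; -130 211; -134 216; -138 213; -142 208; -146 217; -150 213; -154 219; -158 216; -162 216; -166 211; -170 215; -174 212; -178 214; -182 206; -186 97; -190 99; top [([353, 161, 287, 319], 28807), ([302, 176, 57, 63], 1571), ([369, 192, 17, 7], 60), ([406, 194, 6, 9], 39), ([320, 208, 25, 14], 181), ([281, 211, 7, 6], 29), ([267, 225, 10, 17], 95), ([286, 227, 10, 8], 52), ([289, 235, 10, 12], 91), ([490, 278, 7, 9], 27), ([271, 385, 80, 63], 2393), ([527, 407, 113, 73], 3544), ([233, 415, 67, 65], 2790), ([319, 441, 27, 8], 122)]
scene [([109, 0, 164, 125], 10118), ([178, 84, 15, 7], 36), ([167, 114, 122, 173], 9499), ([0, 129, 173, 195], 6919), ([218, 141, 16, 11], 50), ([365, 191, 12, 13], 121), ([342, 201, 11, 12], 99), ([367, 206, 9, 7], 41), ([351, 213, 8, 6], 39), ([372, 213, 17, 9], 83), ([353, 220, 16, 7], 75), ([306, 234, 33, 37], 521), ([339, 239, 11, 5], 34), ([354, 238, 18, 7], 48), ([327, 244, 42, 35], 528), ([274, 269, 69, 54], 1831)]
```

```bash
python3 -c "
from h import *
print(readout.read_state()['wrist_force'],finish_job())"
```

```text
the job is handed in; nothing more can be done
[-0.64048948  0.28587777  0.34837721] None
```

The job is handed in: the module stands on the ledge clear of the box, the latch is open with the plunger home in its second hole, and the hatch is seated in the parking seat and released, at about 19.5 s; judged by camera and force readings, and no verdict came back.

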